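Ready the bench linisher for a new belt

TASK

Get the bench linisher ready for a new belt. First shut the offcut box so that nothing gets into the scrap metal: fold the short orange flap flat down, then the long blue flap down over it. Then push the linisher's yellow idler block back towards the black drive wheel until the red sprung arm is past its ratchet click, and go on a little, well clear of the click, so that your push and not the brass pawl holds the arm back; finish while still holding it there, pushing on the idler block, and leave the amber jar, the toy duck and the graver where they are.

Things in the scene. Friction and masses are not known exactly. Their poses are not given: they have to be found in the camera images.
- linisher: Belt linisher bolted down, no belt fitted. Origin on the bench under its green base plate, 22 mm thick, x -115 to +155, y -110 to +110 mm. In its frame: black drive wheel (60 mm across, top 101 mm above the bench) at x 115, y -60; grey motor (72 mm across, top 108 mm) at x 112, y 60; red arm's upright pivot (top 69 mm) at x -20, y 70.
- pivot_axis (a point): Point on the upright pivot axis of the red tensioner arm, 75 mm above the bench, the height of point push_face.
- tension_arm (a joint): Red tensioner arm's angle about its upright pivot, rad: 0 at rest (sprung), growing counter-clockwise from above as the idler block moves to the drive wheel; stop at 0.9. The ratchet clicks at about 0.5; let go beyond that, the arm springs back until the pawl catches it at about 0.5. The push needed is 3 N at rest, 8 to 9 N at the click, 9 N at 0.7. Well clear of the click means above 0.58.
- push_face (a point): Middle of the pushing face of the idler block: a yellow upright plate 44 mm wide, 56 mm high (42 to 98 mm above the bench), 8 mm thick, with an aluminium wheel behind, on the red arm 120 mm from its pivot. The point is 75 mm above the bench. Its x axis is the way the plate moves when pushed (square to arm and face), y along the arm to the pivot, z up. Clear in front, down to the base plate.
- pawl (a joint): Slide of the sprung brass ratchet pawl, m; 0 when seated, up to 0.006 while the arm's tooth lifts it, falls back with the click. Nothing to be done to it.
- offcut_box: Plywood box fixed to the bench, 120 mm (x) by 160 mm (y), 80 mm high, open on top, with brass offcuts inside and two flaps. Origin at the middle of its underside. The orange short flap is hinged on the +y rim, the blue long flap on the -y rim, both in its own frame.
- short_flap (a joint): Angle of the short orange flap, rad: 0 shut flat over the box, 1.57 upright, stop at 1.6. It stands open at first; a light friction hinge leaves it where it is put. The flap is 65 mm from hinge to free edge, 118 mm along the hinge, 3 mm thick. Shut means below 0.12.
- short_flap_hinge (a point): Middle of the orange flap's hinge line, on the +y rim of the box, 80 mm above the bench. Shut, the flap reaches from here along the box's -y axis; its outer (upper) face is 3 mm off the hinge line.
- short_flap_edge (a point): Middle of the orange flap's free edge, on its outer (upper) face; moves with the flap.
- long_flap (a joint): Angle of the long blue flap, rad: 0 shut flat over the box, 1.57 upright, stop at 1.6. It stands open at first; a light friction hinge leaves it where it is put. The flap is 105 mm from hinge to free edge, 118 mm along the hinge, 3 mm thick; shut, its end lies 10 mm over the orange flap's. Shut means below 0.12.
- long_flap_hinge (a point): Middle of the blue flap's hinge line, on the -y rim of the box, 84 mm above the bench. Shut, the flap reaches from here along the box's +y axis; its outer (upper) face is 3 mm off the hinge line.
- long_flap_edge (a point): Middle of the blue flap's free edge, on its outer (upper) face; moves with the flap.
- flux_jar: Amber jar 34 mm across, 55 mm high, black cap, between the box and the linisher; leave alone. Origin at the middle of its underside.
- graver: Wood-handled graver 130 mm long, lying crosswise on the bench near the robot; leave alone.
- duck: Yellow toy duck, 58 mm high, 40 mm across, between the box and the linisher; leave alone. Origin under its middle.

How it is judged (in metres and radians):
On the way, in this order (a step that is already met when the one before it is completed fails the run):
1. the short orange flap is shut while the long one is still open (value of joint short_flap below 0.12 rad and value of joint long_flap above 0.3 rad), for 0.2 s.
2. both flaps are shut (value of joint each of short_flap, long_flap below 0.12 rad), for 0.2 s.
3. the arm has been pushed past its ratchet click (value of joint tension_arm above 0.53 rad and value of joint pawl below 0.002 m), for 0.2 s.
At the end, for the whole second after the job is handed in: Both flaps are shut (below 0.12 rad) and the robot is still pushing the idler block with more than 4 N, holding the tensioner arm still beyond 0.58 rad, past the click (about 0.5 rad), where the seated pawl does not carry it (all of step 2 and value of joint tension_arm above 0.58 rad and value of joint pawl below 0.002 m and velocity of joint tension_arm between -0.1 and 0.1 rad/s and contact force between any of the fingers, the arm and tension_arm above 4 N); the arm keeps its last pose, push and grip.
It fails at once if the jar, the duck or the graver is shifted by more than 30 mm (distance of any of flux_jar, duck, graver from where it was at the start of the episode above 0.03 m).
It also fails if it takes over 58 s, if anything falls off the work surface, if the arm or the gripper's body presses on something with over 40 N, if the wrist force passes 120 N, or if a joint passes its speed limit or range.

ROBOT

A 7-joint arm with a two-finger parallel gripper is mounted at the origin on the work surface. World frame = base frame: x ahead of the robot, y to its left, z up, the work surface at z = 0. Lengths are in mm, angles in rad, forces in N, time in s.
With the tool pointing down it reaches from about 400 to 850 mm from the base axis. Payload 4.5 kg.
Tool frame: the origin (TCP) lies midway between the tips of the shut fingers; the grasp point (between the pads) lies 19 mm behind it; z points along the fingers, y is the line along which they close (so a half turn about z gives the same grasp; the last joint's range is limited). The gripper opens to 85 mm and grips with 20 to 120 N. Pads are 22 mm wide; open, the fingers measure 114 mm over their backs; the gripper's body (76 mm by 85 mm) begins 54 mm behind the grasp point. The pads swing forward as they close: fully open they stand 13 mm farther back than shut.
Start: joints at [-1.156, 0.689, -0.195, 1.565, 0.157, 0.902, -0.215], TCP at [232.272, 580.262, 231.317] pointing down, gripper open.
Joint ranges: [-3.01, 3.01], [-0.46, 2.08], [-1.47, 1.51], [0.13, 2.56], [-1, 4.14], [0.04, 2.09], [-2.66, 2.66]. Speed limits (rad/s): [2.57, 2.57, 3.14, 3.14, 3.14, 3.14, 3.14].

INTERFACE

Orientations are given as a rotation vector (axis times angle).
In Python, from bench import sense, snapshot, calibration, finish_job gives the robot as it stands. The module is installed in compiled form; this text tells all that it offers.
- The arm moves only by the shell command python3 -m inch 'ROWS' [OPENING] [FORCE]. ROWS is JSON, a list of rows, each an object of numbers: "tx", "ty", "tz": the shift along the tool's x, y, z in cm; "roll": the turn about the tool's z in degrees. In form: [{"tx": .., "ty": .., "tz": .., "roll": ..}, ...]. A call has 1 to 10 rows; each row shifts and turns the commanded pose from where the row before left it, along the tool's axes as they then stand; what a row does not reach is not made up. A row lasts 1/8 s, in which the tool goes at most 62.5 mm and 10.7 degrees, less where a joint would pass 70% of its speed; a pose out of reach is approached as far as the arm can. A call with a gripper value outside its range is refused whole. OPENING is the opening, from 0 (shut) to 1 (fully open), set as the call begins (- or left out, the last holds). The fingers move at their own pace and stop on an object; FORCE is the grip in N (left out, the last holds). Time passes only in rows, so rows that do not move let the fingers close. It gives the time, the measured TCP pose, the force, the opening and the grip force at its end, in the units of the state.
- sense(): the state, without advancing time (a new reading comes with each control period).
- snapshot(name): name is "scene" or "top"; returns (picture, depth): 420x560x3 uint8, red, green, blue; 420x560 float32, mm along the optical axis (not along the pixel's ray), 0 where there is no reading.
- calibration(name): a dict with "fx", "fy", "cx", "cy" (pixels), "world_to_cam" (4x4, takes a point from world to camera coordinates). Camera axes: x right, y up, looking along -z (the intrinsics and any distortion apply to the point x, -y, -z); pixel columns grow to the right and rows downward; lengths in mm; the calibration is good to about 2 mm. A picture is of the moment at which its call begins. calibration takes no time and is no camera call.
- finish_job(): hands the job in; it is judged then, once.
The state is a dict: "time": time; "joint_pos": joint angles; "joint_velocities": joint speeds; "joint_efforts": joint torques, N m; "eef_pos": TCP position; "tool_rot": TCP orientation; "force": force on the tool from outside, world axes, zero at the start; "moment": the same for the moment, N m; "grip_width": finger opening in mm; "grip_force": force on a finger pad.
Only numpy, scipy, OpenCV 4.12 (cv2) and the standard library are available. Lean on these libraries where they do the work, as an engineer would, in place of code of your own. Each camera call takes 0.05 s, during which the arm holds its last target. There are 200 camera calls.

## Working session

There is one attempt and no reset: what is moved stays moved. The work goes in short steps, Python scripts to look and compute and a shell command to move; the robot and the scene stay as the last step left them, time stands still between calls to the robot, and variables do not carry over. Pictures are saved under pics/ and viewed, at most 10 in all, crops included, and the job is handed in when it is done.

```bash
mkdir -p pics; cat > h.py <<'E'
import numpy as np, cv2
from bench import sense, snapshot, calibration
from scipy.spatial.transform import Rotation as R
def pts(name,d):
    c=calibration(name); v,u=np.mgrid[0:d.shape[0],0:d.shape[1]]
    p=np.stack([(u-c["cx"])/c["fx"]*d,-(v-c["cy"])/c["fy"]*d,-d,np.ones_like(d)],-1)
    return (p@np.linalg.inv(np.array(c["world_to_cam"])).T)[...,:3]
E
python3 - <<'E'
from h import *
for n in("scene","top"):
    p,d=snapshot(n); cv2.imwrite(f"pics/{n}0.png",p[...,::-1]); np.savez(f"{n}0.npz",p=p,d=d); c=calibration(n); print({k:v for k,v in c.items()}); 
s=sense(); print(s); print(R.from_rotvec(s["tool_rot"]).as_matrix().round(3))
E
```

```text
{'fx': 438.19295519823197, 'fy': 438.19295519823197, 'cx': 285.91299627144633, 'cy': 209.4182543026738, 'world_to_cam': array([[ 8.40697161e-01,  5.41442102e-01, -8.29053456e-03,
        -4.53434598e+02],
       [-3.46571123e-01,  5.49758613e-01,  7.60035475e-01,
         9.19172762e+01],
       [ 4.16072998e-01, -6.36086407e-01,  6.49828703e-01,
        -1.16112070e+03],
       [ 0.00000000e+00,  0.00000000e+00,  0.00000000e+00,
         1.00000000e+00]])}
{'fx': 389.1083340800664, 'fy': 389.1083340800664, 'cx': 282.16265060860746, 'cy': 212.85538722936934, 'world_to_cam': array([[ 1.39887639e-02, -9.99752193e-01,  1.73166465e-02,
        -7.77088478e+00],
       [ 9.88264486e-01,  1.64584380e-02,  1.51863178e-01,
        -5.46164229e+02],
       [-1.52110550e-01,  1.49890487e-02,  9.88249821e-01,
        -9.04679334e+02],
       [ 0.00000000e+00,  0.00000000e+00,  0.00000000e+00,
         1.00000000e+00]])}
{'time': 0.1, 'joint_pos': array([-1.15621449,  0.68990917, -0.19451288,  1.56625521,  0.1572887 ,
        0.90246281, -0.21510335]), 'joint_velocities': array([ 9.41901117e-05, -2.28705749e-03, -9.93379138e-04, -3.83153104e-03,
        5.59768619e-04,  1.87226336e-05, -8.12070601e-04]), 'joint_efforts': array([-2.57476371e-03, -5.40601015e+01, -1.27075251e+00, -1.58984327e+01,
        9.53549315e-03,  4.44225676e-03,  9.88650442e-06]), 'eef_pos': array([232.10405517, 579.6792964 , 230.55434019]), 'tool_rot': array([-5.94389198e-01, -3.08464408e+00,  2.56530237e-03]), 'force': array([ 0.71028143, -0.17036924, -0.79123545]), 'moment': array([ 0.04642673, -0.01218744, -0.0265776 ]), 'grip_force': 0.0, 'grip_width': 85.29975159539002}
[[-0.928  0.372 -0.001]
 [ 0.372  0.928 -0.002]
 [-0.    -0.002 -1.   ]]
```

View pics/scene0.png

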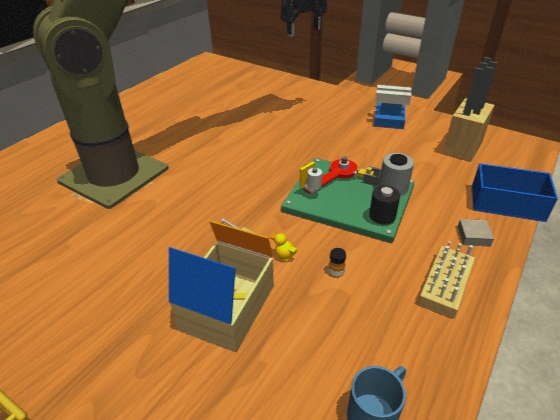

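View pics/top0.png

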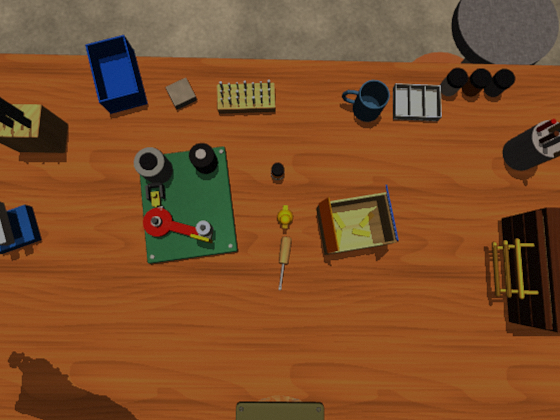

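The scene view shows the box (blue flap at about (200,285), orange at (242,238)), the duck (284,247), the jar (337,262) and the linisher at (350,190). In the top view the box is at (357,222), the linisher at (190,205) with its yellow plate near (200,237), and the graver at (284,262).

```bash
python3 - <<'E'
from h import *
def load(n): z=np.load(n+"0.npz"); return z["p"],z["d"],pts(n,z["d"])
for n in("top","scene"):
    p,d,P=load(n); hsv=cv2.cvtColor(p,cv2.COLOR_RGB2HSV); ok=d>0
    H,S,V=[hsv[...,i].astype(int) for i in range(3)]
    x,y,z=P[...,0],P[...,1],P[...,2]
    def rep(name,m,k=3):
        nn,l,st,c=cv2.connectedComponentsWithStats((m&ok).astype(np.uint8))
        for i in sorted(range(1,nn),key=lambda i:-st[i,4])[:k]:
            if st[i,4]<12: continue
            q=P[l==i]; print(n,name,st[i],"med",np.median(q,0).round(),"lo",np.percentile(q,2,0).round(),"hi",np.percentile(q,98,0).round())
            if name in("blue","orangeflap","green","wood"):
                r=cv2.minAreaRect(q[:,:2].astype(np.float32)); print("   rect",r, cv2.boxPoints(r).round().tolist())
                qq=q-np.median(q,0); qq=qq[np.abs(qq).max(1)<150]; w,v=np.linalg.eigh(np.cov(qq.T)); print("   normal",v[:,0].round(3))
    reg=(x>300)&(x<850)&(y>-330)&(y<350)
    rep("green",(H>60)&(H<90)&(S>120)&reg&(y>80),1)
    rep("blue",(H>100)&(H<130)&(S>170)&reg&(y<0),1)
    rep("red",((H<4)|(H>174))&(S>200)&reg&(y>60)&(z>30),2)
    rep("yellow",(H>22)&(H<34)&(S>150)&(V>100)&reg&(z>25),5)
    rep("orangeflap",(H>4)&(H<17)&(S>150)&reg&(z>82)&(y<0),2)
    rep("wood",(z>70)&(z<86)&(y<-20)&(y>-330)&(x>300)&(x<620),1)
E
```

```text
top green [ 145  147   92  116 5906] med [558. 219.  23.] lo [436. 125.  20.] hi [692. 319.  27.]
   rect ((569.0419311523438, 237.34829711914062), (266.0222473144531, 217.6616668701172), 8.675701141357422) [[421.0, 325.0], [454.0, 110.0], [717.0, 150.0], [684.0, 365.0]]
   normal [-0.004  0.002  1.   ]
top red [143 208  55  28 747] med [510. 286.  43.] lo [490. 214.  40.] hi [549. 331.  47.]
top yellow [279 205  12  18 136] med [542.  -6.  40.] lo [524. -19.  32.] hi [567.   7.  60.]
top yellow [151 191   9  16 103] med [575. 309.  45.] lo [559. 299.  41.] hi [594. 319.  59.]
top yellow [190 234  19   7  60] med [479. 187.  99.] lo [473. 168.  93.] hi [486. 206. 102.]
top orangeflap [319 197  19  56 547] med [ 507. -101.  115.] lo [ 452. -114.   84.] hi [565. -87. 143.]
   rect ((508.33013916015625, -100.27857208251953), (118.57170104980469, 16.470684051513672), 9.129322052001953) [[448.0, -102.0], [451.0, -118.0], [568.0, -99.0], [566.0, -83.0]]
   normal [-0.175  0.96   0.219]
top wood [331 192  66  61 450] med [ 541. -218.   81.] lo [ 454. -260.   72.] hi [ 591. -118.   85.]
   r
[... 1243 characters left out ...]
3] med [477. 171.  61.] lo [472. 164.  44.] hi [481. 183.  80.]
scene orangeflap [209 222  63  35 958] med [ 510. -104.  116.] lo [ 451. -118.   86.] hi [564. -90. 143.]
   rect ((507.0209655761719, -104.65916442871094), (119.74870300292969, 16.21776580810547), 9.922009468078613) [[447.0, -107.0], [449.0, -123.0], [567.0, -102.0], [565.0, -86.0]]
   normal [-0.172  0.959  0.225]
scene wood [ 170  240  103   89 1063] med [ 544. -137.   79.] lo [ 452. -263.   70.] hi [591. -90.  85.]
   rect ((520.2901000976562, -176.19664001464844), (121.49449157714844, 165.76998901367188), 10.641824722290039) [[445.0, -106.0], [476.0, -269.0], [595.0, -246.0], [565.0, -84.0]]
   normal [-0.002 -0.012  1.   ]
```

```bash
python3 -m inch '[{"roll":-10.5},{"roll":-10.5},{"roll":-10.5},{"tx":-1,"ty":-3},{"tx":-1.3,"ty":-5.6},{"tx":-1.3,"ty":-5.6},{"tx":-1.3,"ty":-5.6},{"tx":-1.3,"ty":-5.6},{"tx":-1.3,"ty":-5.6},{"tx":-1,"ty":-3}]' 0 20
```

```text
validation failed for argument at $[0]...
```

```bash
python3 -m inch '[{"tx":0,"ty":0,"tz":0,"roll":-10.5},{"tx":0,"ty":0,"tz":0,"roll":-10.5},{"tx":0,"ty":0,"tz":0,"roll":-10.5},{"tx":-1,"ty":-3,"tz":0,"roll":0},{"tx":-1.3,"ty":-5.6,"tz":0,"roll":0},{"tx":-1.3,"ty":-5.6,"tz":0,"roll":0},{"tx":-1.3,"ty":-5.6,"tz":0,"roll":0},{"tx":-1.3,"ty":-5.6,"tz":0,"roll":0},{"tx":-1.3,"ty":-5.6,"tz":0,"roll":0},{"tx":-1,"ty":-3,"tz":0,"roll":0}]' 0 20; cat >> h.py <<'E'
def to(*t):
    s=sense(); M=R.from_rotvec(s["tool_rot"]).as_matrix()
    print("t",round(s["time"],2),"eef",s["eef_pos"].round(1),"ydir",M[:2,1].round(3),"F",s["force"].round(1))
    for g in t: print(g,"-> tx ty tz cm",(M.T@(np.array(g)-s["eef_pos"])/10).round(2))
E
python3 -c "
from h import *
to((500,-54,231),(500,-54,120))"
```

```text
time: 1.35
eef_pos: [373.9, 255.6, 231.0]
tool_rot: [0.259, -3.13, 0.004]
force: [0.4, -0.1, 0.1]
grip_width: 0.1
grip_force: 0.0
t 1.35 eef [373.9 255.6 231. ] ydir [-0.165  0.986] F [ 0.4 -0.1  0.1]
(500, -54, 231) -> tx ty tz cm [ -7.34 -32.61   0.07]
(500, -54, 120) -> tx ty tz cm [ -7.35 -32.59  11.17]
```

```bash
python3 -m inch '[{"tx":-1,"ty":-4,"tz":0,"roll":0},{"tx":-1.2,"ty":-5.5,"tz":0,"roll":0},{"tx":-1.3,"ty":-5.5,"tz":0,"roll":0},{"tx":-1.3,"ty":-5.5,"tz":0,"roll":0},{"tx":-1.3,"ty":-5.6,"tz":1,"roll":0},{"tx":-1,"ty":-4,"tz":3,"roll":0},{"tx":-0.2,"ty":-2.5,"tz":4,"roll":0},{"tx":0,"ty":0,"tz":3,"roll":0},{"tx":0,"ty":0,"tz":0,"roll":0}]'; python3 -c "
from h import *
to((507.5,-98,84),(514,-135,84))"
```

```text
time: 2.48
eef_pos: [498.3, -49.9, 119.5]
tool_rot: [0.265, -3.125, -0.001]
force: [-0.8, 0.1, 0.2]
grip_width: 0.1
grip_force: 0.0
t 2.48 eef [498.3 -49.9 119.5] ydir [-0.168  0.986] F [-0.8  0.1  0.2]
(507.5, -98, 84) -> tx ty tz cm [-0.12 -4.9   3.54]
(514, -135, 84) -> tx ty tz cm [-0.14 -8.66  3.54]
```

```bash
python3 -m inch '[{"tx":0,"ty":-2.5,"tz":0,"roll":0},{"tx":0,"ty":-2.5,"tz":0,"roll":0},{"tx":0,"ty":-1.5,"tz":0,"roll":0},{"tx":0,"ty":-1,"tz":0.5,"roll":0},{"tx":0,"ty":-0.5,"tz":0.8,"roll":0},{"tx":0,"ty":-0.5,"tz":1,"roll":0},{"tx":0,"ty":-0.3,"tz":0.7,"roll":0},{"tx":0,"ty":0,"tz":0.5,"roll":0},{"tx":0,"ty":0,"tz":0.2,"roll":0},{"tx":0,"ty":0,"tz":0,"roll":0}]'; python3 - <<'E'
from h import *
to((514,-135,84))
p,d=snapshot("scene"); cv2.imwrite("pics/s1.png",cv2.resize(p[180:360,130:370,::-1],None,fx=3,fy=3))
E
```

```text
time: 3.72
eef_pos: [514.7, -136.1, 84.2]
tool_rot: [0.266, -3.13, -0.0]
force: [-0.3, -0.9, 0.1]
grip_width: -0.2
grip_force: 0.0
t 3.73 eef [ 514.7 -136.1   84.2] ydir [-0.169  0.986] F [-0.3 -0.9  0.1]
(514, -135, 84) -> tx ty tz cm [0.05 0.12 0.02]
```

View pics/s1.png

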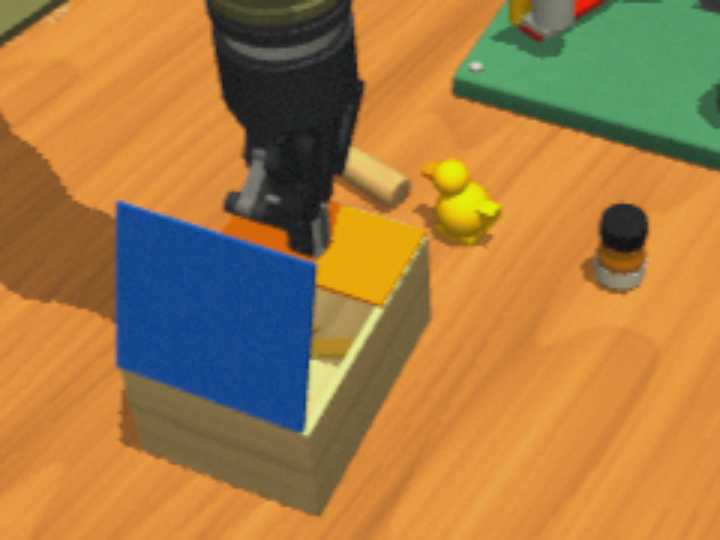

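The orange flap lies flat under the fingertips (crop about (330,250)), the blue flap is still open, and the duck and jar are undisturbed. I'll press lightly, lift and go round behind the blue flap.

```bash
python3 -m inch '[{"tx":0,"ty":0,"tz":0.3,"roll":0},{"tx":0,"ty":0,"tz":0,"roll":0},{"tx":0,"ty":0,"tz":0,"roll":0}]'; python3 -m inch '[{"tx":0,"ty":0,"tz":-3,"roll":0},{"tx":0,"ty":0,"tz":-5,"roll":0},{"tx":0,"ty":0,"tz":-5,"roll":0},{"tx":0,"ty":-3,"tz":0,"roll":0},{"tx":0,"ty":-5,"tz":0,"roll":0},{"tx":0,"ty":-5,"tz":0,"roll":0},{"tx":0,"ty":-4,"tz":0,"roll":0},{"tx":0,"ty":0,"tz":0,"roll":0}]'; python3 -c "
from h import *
B=lambda a,z:(521+.168*80-.168*a,-177-.986*80+.986*a,z)
to(B(-45,210),B(-45,150),B(0,150))"
```

```text
time: 4.15
eef_pos: [515.2, -136.3, 83.2]
tool_rot: [-0.265, 3.129, -0.002]
force: [-4.5, 0.2, 17.8]
grip_width: -0.1
grip_force: 8.7
time: 5.15
eef_pos: [542.5, -308.7, 210.7]
tool_rot: [0.254, -3.131, 0.004]
force: [-0.4, 0.0, -1.0]
grip_width: 0.3
grip_force: 0.0
t 5.15 eef [ 542.5 -308.7  210.7] ydir [-0.161  0.987] F [-0.4  0.  -1. ]
(542.0, -300.25, 210) -> tx ty tz cm [-0.09  0.85  0.07]
(542.0, -300.25, 150) -> tx ty tz cm [-0.09  0.86  6.07]
(534.44, -255.88, 150) -> tx ty tz cm [-0.06  5.36  6.06]
```

```bash
python3 -m inch '[{"tx":0,"ty":0,"tz":3,"roll":0},{"tx":0,"ty":0,"tz":3,"roll":0},{"tx":0,"ty":2.4,"tz":0,"roll":0},{"tx":0,"ty":3,"tz":0,"roll":0},{"tx":0,"ty":1.5,"tz":0,"roll":0},{"tx":0,"ty":1.5,"tz":0,"roll":0},{"tx":0,"ty":1.5,"tz":0,"roll":0},{"tx":0,"ty":1,"tz":1,"roll":0},{"tx":0,"ty":1,"tz":1.5,"roll":0},{"tx":0,"ty":0.5,"tz":1,"roll":0}]';python3 -m inch '[{"tx":0,"ty":0.5,"tz":1,"roll":0},{"tx":0,"ty":0.3,"tz":1,"roll":0},{"tx":0,"ty":0,"tz":0.5,"roll":0},{"tx":0,"ty":0,"tz":0.3,"roll":0},{"tx":0,"ty":0,"tz":0.2,"roll":0},{"tx":0,"ty":0,"tz":0,"roll":0}]'; python3 -c "
from h import *
to((521+.168*10,-187,85))"
```

```text
time: 6.4
eef_pos: [522.2, -181.0, 115.2]
tool_rot: [0.266, -3.13, -0.001]
force: [0.5, -0.1, -0.2]
grip_width: 0.1
grip_force: 0.2
time: 7.15
eef_pos: [521.3, -174.0, 87.4]
tool_rot: [-0.265, 3.13, -0.001]
force: [-1.9, 1.0, 9.8]
grip_width: -0.3
grip_force: 4.6
t 7.15 eef [ 521.3 -174.    87.4] ydir [-0.168  0.986] F [-1.9  1.   9.8]
(522.68, -187, 85) -> tx ty tz cm [ 0.08 -1.3   0.24]
```

```bash
python3 -m inch '[{"tx":0,"ty":0,"tz":0,"roll":0},{"tx":0,"ty":0,"tz":-2,"roll":0},{"tx":0,"ty":0,"tz":-4,"roll":4.7},{"tx":0,"ty":0,"tz":-4,"roll":5},{"tx":1,"ty":3,"tz":0,"roll":0},{"tx":1.5,"ty":5.5,"tz":0,"roll":0},{"tx":1.6,"ty":5.5,"tz":0,"roll":0},{"tx":1.6,"ty":5.5,"tz":0,"roll":0},{"tx":1.6,"ty":5.5,"tz":0,"roll":0},{"tx":1.3,"ty":5.5,"tz":0,"roll":0}]'; python3 -m inch '[{"tx":1,"ty":4,"tz":0,"roll":0},{"tx":0,"ty":1.7,"tz":0,"roll":0},{"tx":0,"ty":0,"tz":0,"roll":0}]'; python3 - <<'E'
from h import *
to((425,188,55))
p,d=snapshot("scene"); cv2.imwrite("pics/s2.png",cv2.resize(p[90:360,150:450,::-1],None,fx=2.2,fy=2.2))
P=pts("scene",d); hsv=cv2.cvtColor(p,cv2.COLOR_RGB2HSV)
for n,m in(("blue",(abs(hsv[...,0].astype(int)-115)<15)&(hsv[...,1]>170)),("orange",(hsv[...,0]>4)&(hsv[...,0]<22)&(hsv[...,1]>150)&(P[...,2]>60))):
    m=m&(P[...,0]>440)&(P[...,0]<620)&(P[...,1]<-60)&(P[...,1]>-290)&(d>0); q=P[m]; print(n,len(q),np.percentile(q,[3,50,97],axis=0).round(),np.linalg.svd(q-q.mean(0),full_matrices=False)[2][2].round(3))
E
```

```text
time: 8.4
eef_pos: [435.0, 132.7, 186.6]
tool_rot: [0.001, 3.141, 0.0]
force: [0.9, 0.5, 0.4]
grip_width: 0.2
grip_force: 0.0
time: 8.78
eef_pos: [425.9, 188.5, 186.4]
tool_rot: [-0.001, 3.141, 0.0]
force: [0.6, -0.3, 0.5]
grip_width: -0.0
grip_force: 0.0
t 8.78 eef [425.9 188.5 186.4] ydir [-0.001  1.   ] F [ 0.6 -0.3  0.5]
(425, 188, 55) -> tx ty tz cm [ 0.1  -0.06 13.14]
blue 3157 [[ 471. -252.   86.]
 [ 528. -206.   88.]
 [ 582. -153.   90.]] [ 0.001 -0.001 -1.   ]
orange 1300 [[ 456. -150.   82.]
 [ 512. -122.   84.]
 [ 566.  -94.   85.]] [ 0.004 -0.024  1.   ]
```

View pics/s2.png

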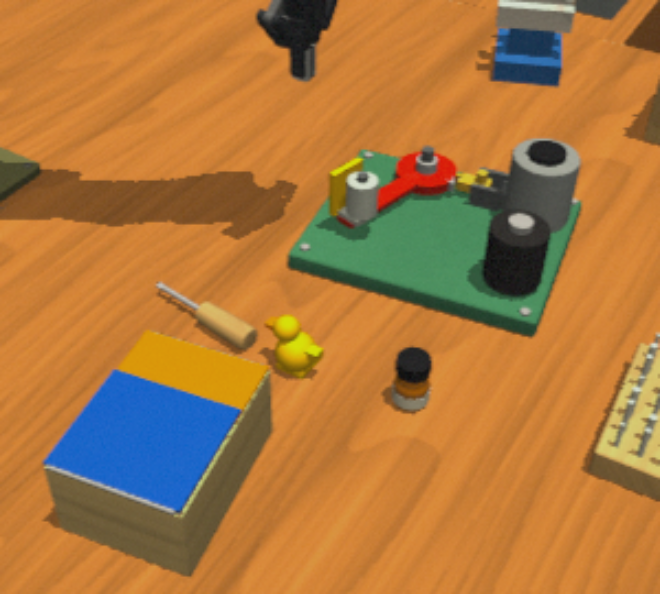

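Blue (crop about (145,440)) and orange (200,365) both lie flat with their heights confirmed, and the other objects are in place. Descending in front of the idler plate.

```bash
python3 -m inch '[{"tx":0,"ty":0,"tz":3,"roll":0},{"tx":0,"ty":0,"tz":5,"roll":0},{"tx":0,"ty":0,"tz":4.5,"roll":0},{"tx":-2,"ty":0,"tz":0,"roll":0},{"tx":-1.5,"ty":0,"tz":0,"roll":0},{"tx":-1,"ty":0,"tz":0,"roll":0},{"tx":-1,"ty":0,"tz":0,"roll":0},{"tx":-1,"ty":0,"tz":0,"roll":0},{"tx":0,"ty":0,"tz":0,"roll":0}]'; python3 -c "
from h import *
to((540,188,60))"
```

```text
time: 9.95
eef_pos: [488.6, 184.8, 60.9]
tool_rot: [-0.004, -3.137, 0.007]
force: [-5.3, -2.7, 1.8]
grip_width: -0.2
grip_force: 2.5
t 9.95 eef [488.6 184.8  60.9] ydir [0.003 1.   ] F [-5.3 -2.7  1.8]
(540, 188, 60) -> tx ty tz cm [-5.13  0.33  0.06]
```

```bash
python3 -m inch '[{"tx":-0.8,"ty":0,"tz":0,"roll":0},{"tx":-0.8,"ty":0.1,"tz":0,"roll":0},{"tx":-0.8,"ty":0.1,"tz":0,"roll":0},{"tx":-0.8,"ty":0.1,"tz":0,"roll":0},{"tx":-0.8,"ty":0,"tz":0,"roll":0},{"tx":-0.6,"ty":0,"tz":0,"roll":0},{"tx":-0.5,"ty":0,"tz":0,"roll":0},{"tx":0,"ty":0,"tz":0,"roll":0},{"tx":0,"ty":0,"tz":0,"roll":0}]'; python3 - <<'E'
from h import *
to((540,188,60))
for n in("scene","top"):
    p,d=snapshot(n); P=pts(n,d)
    if n=="scene": cv2.imwrite("pics/s3.png",cv2.resize(p[130:250,260:430,::-1],None,fx=4,fy=4))
    h=cv2.cvtColor(p,cv2.COLOR_RGB2HSV).astype(int); red=((h[...,0]<4)|(h[...,0]>174))&(h[...,1]>200)&(P[...,1]>60)&(P[...,1]<350)&(P[...,2]>25)&(P[...,2]<60)&(P[...,0]>400)&(P[...,0]<620)
    r=P[red][:,:2]-[518.7,300]; r=r[np.hypot(*r.T)>42]; m=np.median(r,0); print(n,len(r),"arm angle", np.arctan2(m[1],m[0])-np.arctan2(-113,-39.7))
    y=(h[...,0]>22)&(h[...,0]<34)&(h[...,1]>150)&(P[...,2]>85)&(P[...,1]>100)&(P[...,1]<260)&(P[...,0]<650)
    if y.sum()>5:
        m=np.median(P[y],0); print(n,"plate",y.sum(),m.round(),np.arctan2(m[1]-300,m[0]-518.7)-np.arctan2(-113,-39.7))
E
```

```text
time: 11.08
eef_pos: [536.7, 187.5, 60.2]
tool_rot: [-0.001, -3.132, 0.01]
force: [-9.5, -3.3, 1.2]
grip_width: 0.1
grip_force: 4.8
t 11.07 eef [536.7 187.5  60.2] ydir [0.001 1.   ] F [-9.5 -3.3  1.2]
(540, 188, 60) -> tx ty tz cm [-0.33  0.05  0.02]
scene 13 arm angle 0.7256639008905046
scene plate 43 [558. 174.  97.] 0.6386784766931792
top 0 arm angle nan
top plate 162 [399. 110. 747.] -0.22384262886152606
  return _methods._mean(a, axis=axis, dtype=dtype,
  ret = um.true_divide(
```

View pics/s3.png

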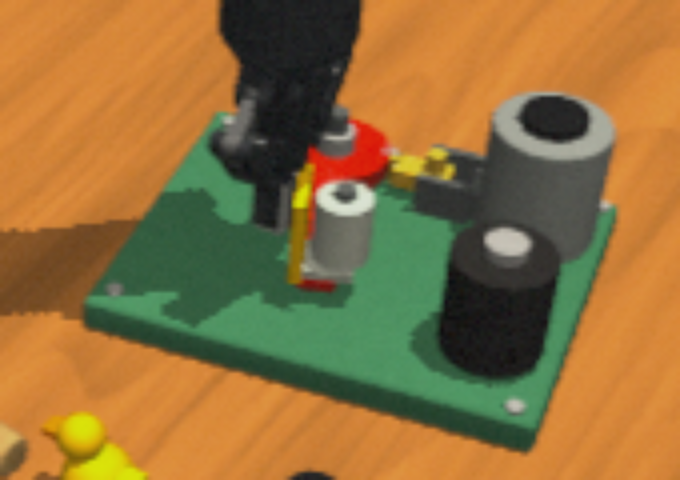

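The fingers are on the yellow plate (crop about (300,225)), and the arm has swung to about 0.64–0.7 rad against a push of about 10 N. I'll go a little further for margin, then settle.

```bash
python3 -m inch '[{"tx":-0.3,"ty":0,"tz":0,"roll":0},{"tx":-0.3,"ty":0,"tz":0,"roll":0},{"tx":0,"ty":0,"tz":0,"roll":0},{"tx":0,"ty":0,"tz":0,"roll":0},{"tx":0,"ty":0,"tz":0,"roll":0},{"tx":0,"ty":0,"tz":0,"roll":0}]'; python3 - <<'E'
from h import *
to((540,188,60))
p,d=snapshot("scene"); P=pts("scene",d); h=cv2.cvtColor(p,cv2.COLOR_RGB2HSV).astype(int)
y=(h[...,0]>22)&(h[...,0]<34)&(h[...,1]>150)&(P[...,2]>40)&(P[...,2]<110)&(P[...,1]>100)&(P[...,1]<210)&(P[...,0]<650)&(P[...,0]>480)
q=P[y]; top=q[q[:,2]>92]; print(np.percentile(q,[5,50,95],axis=0).round()); k=cv2.fitLine(top[:,:2].astype(np.float32),cv2.DIST_HUBER,0,.01,.01).ravel(); print("top edge",k, "yaw vs rest", (np.arctan2(k[1],k[0])-np.arctan2(113,39.7)+1.57)%3.1416-1.57)
E
```

```text
time: 11.92
eef_pos: [542.2, 188.9, 60.2]
tool_rot: [0.001, -3.132, 0.007]
force: [-10.5, -2.6, 1.2]
grip_width: 0.4
grip_force: 4.9
t 11.93 eef [542.2 188.9  60.2] ydir [-0.  1.] F [-10.5  -2.6   1.2]
(540, 188, 60) -> tx ty tz cm [ 0.22 -0.09  0.03]
[[555. 165.  50.]
 [566. 168.  94.]
 [571. 195.  99.]]
top edge [ 3.7990376e-01 -9.2502600e-01  5.6211798e+02  1.7980913e+02] yaw vs rest 0.7275565077256909
```

```bash
python3 -c "
from bench import finish_job; print(finish_job())"
```

```text
the job is handed in; nothing more can be done
None
```

I handed the job in at about 12 s: both flaps lie flat, orange under blue, and the arm is still pushing the idler block with about 11 N, the red arm at about 0.7 rad by camera; the pawl was not measured, the jar, duck and graver were not touched, and no verdict came back.

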